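# Unlock the find case with its code wheel

### The arm

A 6-joint arm with a two-finger parallel gripper is mounted at the origin on the work surface. World frame = base frame: x ahead of the robot, y to its left, z up, the work surface at z = 0. Lengths are in m, angles in rad, forces in N, time in s.
With the tool pointing down it reaches from about 0.25 to 0.775 m from the base axis. Payload 4 kg.
Tool frame: the origin (TCP) lies midway between the tips of the shut fingers; the grasp point (between the pads) lies 19 mm behind it (robot.tcp_to_grasp is the distance from the TCP to the grasp point, in m); z points along the fingers, y is the line along which they close (so a half turn about z gives the same grasp; the last joint's range is limited). The gripper opens to 94 mm and grips with 3 to 60 N. Pads are 16 mm wide; open, the fingers measure 119 mm over their backs; the gripper's body (75 mm by 177 mm) begins 78 mm behind the grasp point.
Start: joints at [-1.258, 0.087, 1.371, -0, 1.684, -0.103], TCP at [0.222, -0.503, 0.206] pointing down, gripper open.
Joint ranges: [-3.1, 3.1], [-0.76, 2.03], [0.27, 2.55], [-1.08, 4.22], [0.17, 2.65], [-2.57, 2.57]. Speed limits (rad/s): [2.79, 2.79, 3.14, 3.14, 3.14, 3.14].

### API

Orientations are given as [roll, pitch, yaw] about the fixed x, y, z axes, in that order (R = Rz(yaw) Ry(pitch) Rx(roll)).
In Python, from bench import robot, viewer gives the robot as it stands. The module is installed in compiled form; this text tells all that it offers.
- The arm moves only by the shell command python3 -m handwheel 'ROWS' [OPENING]. ROWS is JSON, a list of rows, each a list of 6 numbers: the shift along the tool's x, y, z in units of 0.2 m (1.0 is 0.2 m), then the turn, a rotation vector about the tool's x, y, z in units of 30 degrees (1.0 is 30 degrees). In form: [[x, y, z, wx, wy, wz], ...]. A call has 1 to 10 rows; each row is the pose to reach, as a shift and turn from the pose commanded when the call began, along the tool's axes at that moment; what a row does not reach only later rows make up. A row lasts 1/12 s, in which the tool goes at most 41.7 mm and 7.16 degrees, less where a joint would pass 70% of its speed; a pose out of reach is approached as far as the arm can. A call with a number of a shift or a turn outside -1 to 1 is refused whole. A call with a gripper value outside its range is refused whole. OPENING is the gripper's target within -1 to 1 (shut at 1, half-way at 0, fully open at -1), set as the call begins (- or left out, the last holds). The fingers move at their own pace and stop on an object; the grip force is fixed at half the most. Time passes only in rows, so rows that repeat a pose let the fingers close. It gives the time, the measured TCP pose, the force, the opening and the grip force at its end, in the units of the state.
- robot.get_obs(): the state, without advancing time (a new reading comes with each control period).
- viewer.snapshot(name): name is "side" or "top" or "wrist"; returns the picture (384x512x3 uint8, red, green, blue); there is no depth.
- viewer.calibration(name): a dict with "fx", "fy", "cx", "cy" (pixels), "R" (3x3) and "t" (3): a world point X has camera coordinates R X + t. Camera axes: x right, y down, z forward; pixel columns grow to the right and rows downward; lengths in m; the calibration is good to about 2 mm. The wrist camera is an equidistant fisheye: a pixel r from the principal point sees the ray r / f radians off the axis. A picture is of the moment at which its call begins: read the wrist's pose just before it. calibration takes no time and is no camera call; for the wrist camera it gives the pose at the moment of the call.
- robot.close_job(): hands the job in; it is judged then, once.
The state is a dict: "time": time; "joint_positions": joint angles; "qvel": joint speeds; "joint_torque": joint torques, N m; "tool_pos": TCP position; "ee_rot": TCP orientation; "wrist_force": force on the tool from outside, world axes, zero at the start; "wrist_torque": the same for the moment, N m; "width": finger opening in m; "finger_force": force on a finger pad.
Only numpy, scipy, OpenCV 4.12 (cv2) and the standard library are available. Lean on these libraries where they do the work, as an engineer would, in place of code of your own. Each camera call takes 0.05 s, during which the arm holds its last target. There are 200 camera calls.

### The job

Unlock the metal find case: roll the code wheel on its lid up, away from you over the top, by pushing its ridges one at a time until the one tall ridge stands straight up beside the fixed pointer; turn it steadily, do not flick it round. Then slide the bolt's upright handle all the way towards the wheel and leave both so. Leave the finds and tools lying on the lid and around the case where they are.

Things in the scene. Friction and masses are not known exactly. Their poses are not given: they have to be found in the camera images.
- case: low grey find case with an aluminium lid, fixed to the table; 200 (its x, front to back) by 300 (its y) by 100 high, flat lid top at 100. Origin at the centre of its underside, x away from the robot, y to the left seen from the robot, z up. On the front half of the lid: the code wheel (left) and the bolt (right).
- wheel_center (a point): centre of the code wheel, at (-45, 65, 140) in the case's frame, axes parallel to the case's; its level axle runs along y. Hub of 17 radius, 44 wide; six radial ridges (paddles) every 60 degrees, 6 thick, 40 wide along the axle: five reach 38 from the axle, one, the tall ridge, 48. Its top half is open. On its -y side, 24 to 30 from centre: a locking disc of 32 radius with one gap.
- code_wheel (a joint): angle (rad) of the tall ridge from straight up: 0 upright, beside the pointer; negative while it leans to the robot or is farther back below; grows as the wheel's top rolls away from the robot (case's +x). Other ridges are 1.047 apart. Starts at -3.2 to -1.5; stops at -4.4 and +0.9. No clicks: friction (0.08 N m) holds it. Push a leaning ridge along its arc, rising: level pushes jam.
- pointer_tip (a point): tip of the fixed steel pointer, 12 wide, on top of the left bearing cheek, in line above the axle: 38 to the +y side of the wheel's centre and 39 above it. The two cheeks are plates beside the wheel, 35 to 41 from its centre along y, 56 long in x, tops 12 above the axle.
- bolt_handle (a point): point in the bolt's upright steel handle, a tab 26 (case's x) by 10 (y) by 36 tall, centred in x and y; the point is 34 above the lid, the tab's top 44 above the lid. Moves with the bolt; starts 125 to the -y side of the wheel's centre. Two guide rails 12 high flank its foot, 16 to 22 either side in x.
- bolt (a joint): travel (m) of the bolt: 0 locked (start), 0.034 fully open at its stop, along the case's +y, towards the wheel. Slides at about 2 N and stays where it is left. Its nose is blocked by the wheel's locking disc after about 3 mm unless the tall ridge is within about 0.25 rad of straight up; once open it locks the wheel.
- jar_mid (a point): centre of the small terracotta jar standing on the rear left of the case's lid (diameter 56, height 50); leave alone
- blade_mid (a point): centre of the flat green bronze blade (about 105 long, 26 wide, 6 thick) lying on the rear right of the case's lid; leave alone
- bowl_mid (a point): centre of the open terracotta bowl on the table to the left (rim diameter 120, height 60); leave alone
- pot_mid (a point): centre of the brown round pot on the table to the left, farther away (diameter 124, height 112); leave alone
- caliper_mid (a point): centre of the beam of the flat steel caliper on the table to the right (150 long, up to 8 thick); leave alone
- brush_grip (a point): handle of the wooden brush on the table to the right; leave alone
- bottle_mid (a point): centre of the small amber jar on the table to the right (diameter 44, height 90); leave alone

How it is judged:
By the outcome, as a careful person would: the job done as asked, in the order asked, and still so for the second after the job is handed in, with the robot touching nothing.
It also fails if it takes over 54 s, if anything falls off the work surface, if the arm or the gripper's body presses on something with over 40 N, if the wrist force passes 120 N, or if a joint passes its speed limit or range.

## Working session

There is one attempt and no reset: what is moved stays moved. The work goes in short steps, Python scripts to look and compute and a shell command to move; the robot and the scene stay as the last step left them, time stands still between calls to the robot, and variables do not carry over. Pictures are saved under pics/ and viewed, at most 12 in all, crops included, and the job is handed in when it is done.

```bash
mkdir -p pics; python3 - <<'E'
from bench import robot, viewer
import cv2,numpy as np
o=robot.get_obs();print({k:np.round(v,3).tolist() for k,v in o.items()})
ims=[]
for n in("side","top"):
    im=viewer.snapshot(n);c=viewer.calibration(n)
    print(n,{k:np.round(v,4).tolist() for k,v in c.items()})
    cv2.imwrite(f"pics/{n}0.png",im[:,:,::-1])
E
```

```text
{'time': 0.0, 'joint_positions': [-1.258, 0.088, 1.372, 0.0, 1.684, -0.103], 'qvel': [0.001, 0.001, 0.001, -0.002, 0.001, 0.001], 'joint_torque': [-0.001, -34.019, -30.243, 0.071, 0.033, -0.0], 'tool_pos': [0.222, -0.503, 0.204], 'ee_rot': [-3.139, -0.0, 0.416], 'wrist_force': [0.169, 0.526, 1.032], 'wrist_torque': [0.053, -0.02, 0.028], 'finger_force': 0.0, 'width': 0.094}
side {'fx': 445.566, 'fy': 445.566, 'cx': 253.8406, 'cy': 184.6403, 'R': [[0.9981, -0.0586, 0.0176], [-0.0249, -0.6521, -0.7577], [0.0559, 0.7559, -0.6524]], 't': [-0.5187, 0.1086, 1.4504]}
top {'fx': 440.0313, 'fy': 440.0313, 'cx': 265.6251, 'cy': 191.2613, 'R': [[0.0255, -0.9992, 0.0298], [-0.9936, -0.0287, -0.1096], [0.1104, -0.0268, -0.9935]], 't': [-0.0352, 0.5336, 1.3243]}
```

View pics/side0.png

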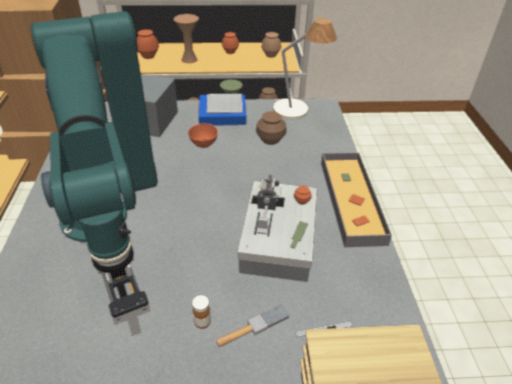

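View pics/top0.png

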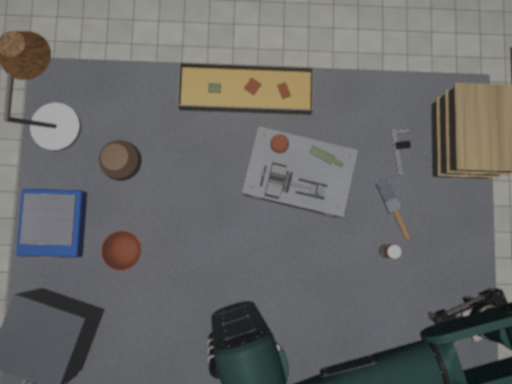

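Top view: case about (300,172), wheel about (277,182), bolt about (312,187). Side view: wheel about (268,195). I'll fit the lid and enlarge both.

```bash
cat > h.py <<'E'
import numpy as np
def ray(c,u,v):
    d=np.array([(u-c['cx'])/c['fx'],(v-c['cy'])/c['fy'],1.]);R=np.array(c['R']);return -R.T@np.array(c['t']),R.T@d
def onz(c,u,v,z):
    o,d=ray(c,u,v);return o+d*(z-o[2])/d[2]
def proj(c,X):
    p=np.array(c['R'])@X+np.array(c['t']);return np.array([c['cx']+c['fx']*p[0]/p[2],c['cy']+c['fy']*p[1]/p[2]])
E
python3 - <<'E'
from bench import viewer
import cv2,numpy as np
from h import *
c=viewer.calibration("top");im=cv2.imread("pics/top0.png")
g=cv2.cvtColor(im,cv2.COLOR_BGR2GRAY);print(g[205,300],g[240,300],g[165,345])
sub=np.zeros_like(g);sub[115:225,230:370]=(g[115:225,230:370]>130)*255
sub=cv2.morphologyEx(sub,cv2.MORPH_CLOSE,np.ones((9,9)))
k=max(cv2.findContours(sub,0,1)[0],key=cv2.contourArea)
W=np.array([onz(c,*p[0],.1)[:2] for p in k],np.float32)
r=cv2.minAreaRect(W);print(r,cv2.boxPoints(r))
cv2.drawContours(im,[k],-1,(0,0,255),1)
a=cv2.resize(im[115:225,230:370],None,fx=4,fy=4,interpolation=2)
b=cv2.resize(cv2.imread("pics/side0.png")[165:285,230:325],None,fx=440/120,fy=440/120,interpolation=2)[:440,:230*4]
o=np.hstack([a[:,:440],b]);print(o.shape);cv2.imwrite("pics/z0.png",o[:600,:800])
E
```

```text
133 100 132
((0.5902082324028015, -0.1181844025850296), (0.29901838302612305, 0.19879062473773956), 78.0243148803711) [[ 0.46195355 -0.24381544]
 [ 0.6564176  -0.2850638 ]
 [ 0.71846294  0.00744663]
 [ 0.52399886  0.048695  ]]
(440, 788, 3)
```

View pics/z0.png

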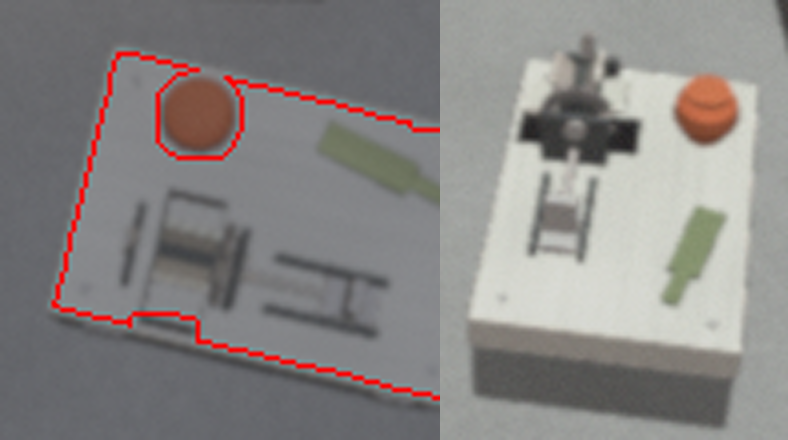

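Lid fits 299 x 199 mm; the case centre is at (0.590,-0.118), yaw -12°. The wheel is near (0.560,-0.045,0.140). Its tall ridge isn't clear at this resolution, so I'll move in and use the wrist camera.

```bash
cat >> h.py <<'E'
from scipy.spatial.transform import Rotation as Ro
YAW=-0.209; CC=np.array([.5902,-.1182,0.])
RC=Ro.from_euler('z',YAW).as_matrix()
def case(p): return CC+RC@(np.array(p)/1000.)
def toolR(T): return RC@Ro.from_euler('y',-np.radians(T)).as_matrix()@np.diag([1.,-1,-1])
def wheel(a,off,T,W=None):   # tip radius a, finger centre off behind axle plane (mm), tilt T deg
    W=case([-45,65,140]) if W is None else W
    R=toolR(T); return W-R[:,2]*a/1000-R[:,0]*off/1000, R
def delta(P,R,p0,r0):
    R0=Ro.from_euler('xyz',r0).as_matrix()
    return np.round(np.r_[R0.T@(P-p0)/.2, Ro.from_matrix(R0.T@R).as_rotvec()/np.radians(30)],3)
E
python3 - <<'E'
from bench import robot, viewer
from h import *
o=robot.get_obs()
c=viewer.calibration("wrist");R0=Ro.from_euler('xyz',o['ee_rot']).as_matrix()
print('cam in tool',R0.T@(-np.array(c['R']).T@c['t']-o['tool_pos']), R0.T@np.array(c['R']).T, c['fx'],c['cx'],c['cy'])
for a in(150,26):
  P,R=wheel(a,11,45);print(P,delta(P,R,o['tool_pos'],o['ee_rot']))
P,R=wheel(150,11,0);print(delta(P,R,o['tool_pos'],o['ee_rot']))
E
```

```text
cam in tool [ 0.07934519  0.00025566 -0.17913734] [[-2.01806905e-04 -9.62837940e-01 -2.70079729e-01]
 [ 9.99999630e-01  3.16195603e-05 -8.59936226e-04]
 [ 8.36519026e-04 -2.70079803e-01  9.62837577e-01]] 297.3186396354542 252.78269489217303 192.81159699773906
[ 0.44829875 -0.0216572   0.23828784] [ 2.007 -1.744 -0.166 -0.472  1.451  1.129]
[ 0.53407195 -0.03984946  0.1506066 ] [ 2.362 -1.486  0.272 -0.472  1.451  1.129]
[ 2.424e+00 -1.443e+00 -4.250e-01 -4.000e-03  1.000e-03  1.193e+00]
```

```bash
python3 -m handwheel '[[0.1,-0.08,-0.1,0,0,0.1],[0.25,-0.2,-0.2,0,0,0.2],[0.4,-0.35,-0.3,0,0,0.3],[0.55,-0.5,-0.35,0,0,0.4],[0.7,-0.6,-0.4,0,0,0.6],[0.85,-0.75,-0.4,0,0,0.8],[0.95,-0.87,-0.4,0,0,1],[1,-0.9,-0.4,0,0,1],[1,-0.9,-0.4,0,0,1]]' 1
cat > d.py <<'E'
import sys
from bench import robot
from h import *
o=robot.get_obs();a,off,T=map(float,sys.argv[1:4])
P,R=wheel(a,off,T);print(o['tool_pos'],o['ee_rot'],delta(P,R,o['tool_pos'],o['ee_rot']),o['joint_positions'])
E
python3 d.py 150 11 45; python3 d.py 150 11 20
```

```text
time: 0.85
tool_pos: [0.3333, -0.2553, 0.2858]
ee_rot: [3.142, -0.001, -0.103]
wrist_force: [0.2, -0.7, -0.1]
width: 0.0374
finger_force: 0.0
[ 0.33331079 -0.25530514  0.28578754] [ 3.14152415e+00 -1.16446833e-03 -1.02853981e-01] [ 0.452 -1.221  0.238 -0.08   1.496  0.192] [-7.89440257e-01 -2.06929323e-01  1.49170874e+00  7.13990776e-04
  1.85586913e+00  8.84411207e-01]
[ 0.33331079 -0.25530514  0.28578754] [ 3.14152415e+00 -1.16446833e-03 -1.02853981e-01] [ 0.711 -1.193  0.044 -0.035  0.664  0.201] [-7.89440257e-01 -2.06929323e-01  1.49170874e+00  7.13990776e-04
  1.85586913e+00  8.84411207e-01]
```

```bash
python3 -m handwheel '[[0.08,-0.15,0,0,0.1,0.05],[0.2,-0.33,0,0,0.2,0.1],[0.3,-0.5,0,0,0.4,0.2],[0.4,-0.7,0,0,0.55,0.2],[0.5,-0.85,0,0,0.66,0.2],[0.55,-0.95,0,-0.03,0.66,0.2],[0.6,-1,0,-0.03,0.66,0.2],[0.6,-1,0,-0.03,0.66,0.2],[0.6,-1,0,-0.03,0.66,0.2]]' 1
python3 d.py 150 11 45
python3 - <<'E'
from bench import viewer
import cv2
im=viewer.snapshot("wrist");cv2.imwrite("pics/w1.png",im[:,:,::-1])
E
```

```text
time: 1.6
tool_pos: [0.4731, -0.0723, 0.2846]
ee_rot: [-3.14, -0.344, -0.213]
wrist_force: [0.2, -0.0, 0.1]
width: 0.0006
finger_force: 0.0
[ 0.47308465 -0.07231555  0.28456355] [-3.14009027 -0.34365423 -0.21297058] [-0.242 -0.221  0.159  0.001  0.844 -0.007] [-0.29065337 -0.34553597  1.63969541  0.02770889  1.50487111  1.49581017]
```

View pics/w1.png

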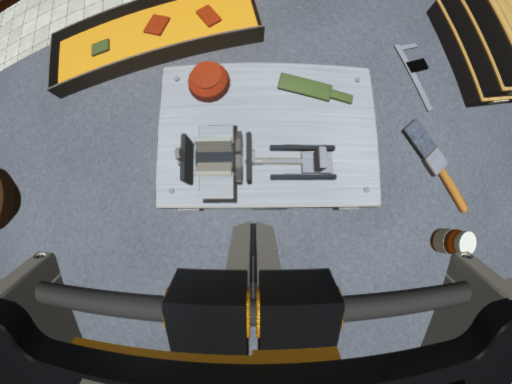

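Wrist view: wheel at (217,155), bolt handle at (322,160), shut fingertips at (253,228). I'll enlarge the wheel to read the ridges.

```bash
cat >> h.py <<'E'
def wproj(c,X):
    p=np.array(c['R'])@X+np.array(c['t']);r=np.hypot(p[0],p[1]);th=np.arctan2(r,p[2])
    return np.array([c['cx'],c['cy']])+c['fx']*th*p[:2]/r
def wray(c,u,v):
    q=np.array([u-c['cx'],v-c['cy']])/c['fx'];th=np.hypot(*q);R=np.array(c['R'])
    return -R.T@np.array(c['t']),R.T@np.r_[q/th*np.sin(th),np.cos(th)]
E
python3 - <<'E'
from bench import viewer
from h import *
import cv2
c=viewer.calibration("wrist");f=lambda x,y,z:print((x,y,z),np.round((wproj(c,case([x,y,z]))-[165,110])*6,0))
f(-45,65,140);f(-45,103,179);f(-45,-60,134)
for a in range(-120,91,15):
  s,k=np.sin(np.radians(a)),np.cos(np.radians(a))
  print(a,[np.round((wproj(c,case([-45+r*s,65,140+r*k]))-[165,110])*6)[1] for r in(38,48)])
im=cv2.imread("pics/w1.png")[110:210,165:285];cv2.imwrite("pics/w1z.png",cv2.resize(im,None,fx=6,fy=6,interpolation=2))
E
```

```text
(-45, 65, 140) [297. 288.]
(-45, 103, 179) [ 57. 252.]
(-45, -60, 134) [928. 293.]
-120 [np.float64(465.0), np.float64(509.0)]
-105 [np.float64(480.0), np.float64(530.0)]
-90 [np.float64(483.0), np.float64(535.0)]
-75 [np.float64(472.0), np.float64(523.0)]
-60 [np.float64(447.0), np.float64(492.0)]
-45 [np.float64(409.0), np.float64(444.0)]
-30 [np.float64(360.0), np.float64(382.0)]
-15 [np.float64(305.0), np.float64(310.0)]
0 [np.float64(248.0), np.float64(236.0)]
15 [np.float64(195.0), np.float64(167.0)]
30 [np.float64(150.0), np.float64(110.0)]
45 [np.float64(117.0), np.float64(69.0)]
60 [np.float64(98.0), np.float64(47.0)]
75 [np.float64(93.0), np.float64(42.0)]
90 [np.float64(101.0), np.float64(54.0)]
```

View pics/w1z.png

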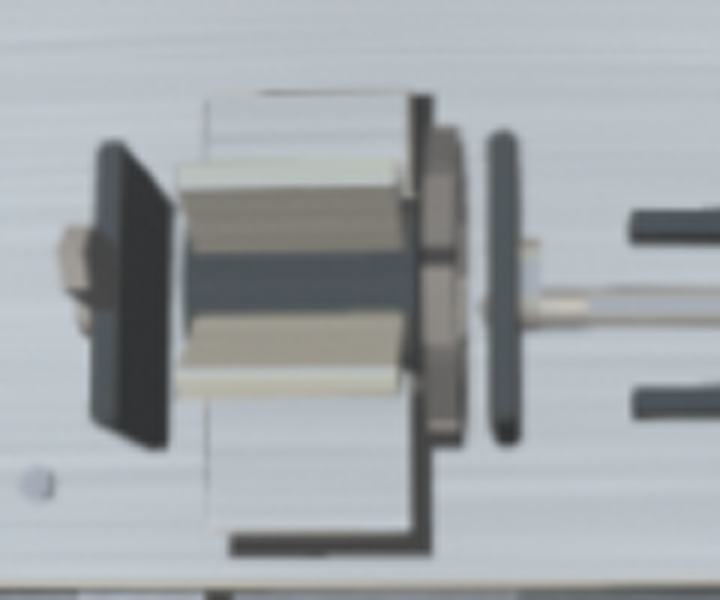

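The ridge edges are at crop rows about 381 and 172, so at angles of about -36° and +22°. The near slab reaches row 535, which fits the r=48 ridge at about -96°, so that is the tall ridge (-1.68 rad). The far slab ends at row 95, which fits a short ridge at about +83°. Plan: insert the finger behind the -36° ridge, turn about 45°, then push the tall ridge itself upright.

```bash
python3 d.py 75 18 38
```

```text
[ 0.47293583 -0.07281976  0.28477005] [-3.13993655 -0.34406969 -0.21440815] [-0.076 -0.224  0.487  0.002  0.61  -0.01 ] [-0.29183472 -0.34599376  1.63970667  0.02780654  1.50490783  1.49605666]
```

```bash
python3 -m handwheel '[[-0.02,-0.05,0.03,0,0.12,0],[-0.05,-0.1,0.1,0,0.3,0],[-0.07,-0.17,0.18,0,0.45,0],[-0.076,-0.22,0.28,0,0.61,-0.01],[-0.076,-0.224,0.38,0,0.61,-0.01],[-0.076,-0.224,0.45,0,0.61,-0.01],[-0.076,-0.224,0.487,0,0.61,-0.01],[-0.076,-0.224,0.487,0,0.61,-0.01],[-0.076,-0.224,0.487,0,0.61,-0.01]]' 1
python3 d.py 28 18 38;python3 - <<'E'
from bench import viewer
import cv2,numpy as np
from h import *
c=viewer.calibration("wrist");im=viewer.snapshot("wrist")
for a in(-96,-36,24):
  for r in (38,48):
    s,k=np.sin(np.radians(a)),np.cos(np.radians(a));print(a,r,np.round((wproj(c,case([-45+r*s,65,140+r*k]))-[170,80])*5))
cv2.imwrite("pics/w2.png",cv2.resize(im[80:200,170:330,::-1],None,fx=5,fy=5,interpolation=2))
E
```

```text
time: 2.4
tool_pos: [0.5012, -0.033, 0.1893]
ee_rot: [3.141, -0.665, -0.21]
wrist_force: [0.1, -0.7, 0.1]
width: 0.0007
finger_force: 0.0
[ 0.50122026 -0.03297988  0.18930112] [ 3.14101157 -0.66534465 -0.21025484] [-0.007 -0.001  0.238  0.003 -0.004 -0.002] [-0.1537629  -0.51052539  2.03847633 -0.04359209  0.94954803  1.64064113]
-96 38 [415. 729.]
-96 48 [415. 787.]
-36 38 [415. 567.]
-36 48 [415. 583.]
24 38 [414. 338.]
24 48 [414. 286.]
```

View pics/w2.png

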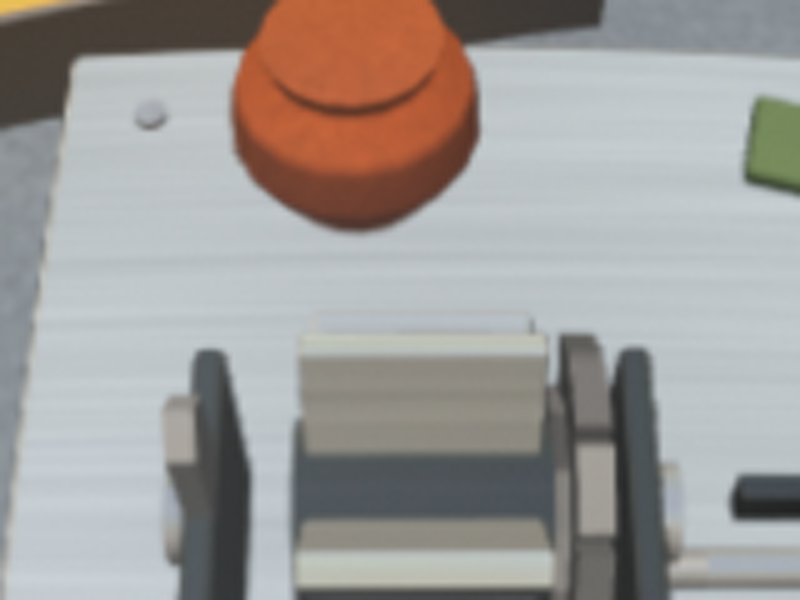

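The ridge edges match the predictions (568 against 567, 343 against 338). I'll insert the finger.

```bash
python3 -m handwheel '[[0,0,0.05,0,0,0],[0,0,0.11,0,0,0],[0,0,0.17,0,0,0],[0,0,0.22,0,0,0],[0,0,0.235,0,0,0],[0,0,0.235,0,0,0],[0.01,0,0.235,0,0,0],[0.02,0,0.235,0,0,0],[0.025,0,0.235,0,0,0],[0.025,0,0.235,0,0,0]]' 1
python3 d.py 28 12 38
```

```text
time: 3.28
tool_pos: [0.5332, -0.0385, 0.1553]
ee_rot: [3.142, -0.665, -0.208]
wrist_force: [-2.3, 0.0, -0.3]
width: 0.0005
finger_force: 0.6
[ 0.53321244 -0.03846431  0.15534593] [ 3.14152695 -0.6652376  -0.20844178] [ 0.     0.006  0.004 -0.001 -0.004  0.001] [-0.15721745 -0.40081384  2.04036539 -0.04262357  0.83789531  1.63963755]
```

```bash
python3 -m handwheel '[[0.0075,0,-0.003,0,-0.1,0],[0.015,0,-0.0055,0,-0.2,0],[0.0225,0,-0.0075,0,-0.3,0],[0.03,0,-0.0095,0,-0.4,0],[0.038,0,-0.011,0,-0.5,0],[0.046,0,-0.0115,0,-0.6,0],[0.054,0,-0.0125,0,-0.7,0],[0.062,0,-0.0125,0,-0.8,0],[0.07,0,-0.012,0,-0.9,0],[0.078,0,-0.011,0,-1,0]]' 1
python3 d.py 28 12 8
```

```text
time: 4.12
tool_pos: [0.5436, -0.0406, 0.1666]
ee_rot: [-3.142, -0.138, -0.208]
wrist_force: [-1.5, 0.3, -0.1]
width: 0.0004
finger_force: 1.1
[ 0.5435884  -0.04056107  0.16659919] [-3.1415263  -0.13846056 -0.2083369 ] [ 0.004  0.006  0.003 -0.     0.002  0.001] [-0.17562482 -0.01850714  1.56324769 -0.00447598  1.45846364  1.6036973 ]
```

```bash
python3 -m handwheel '[[0.0075,0,-0.003,0,-0.1,0],[0.015,0,-0.0055,0,-0.2,0],[0.0225,0,-0.0075,0,-0.3,0],[0.03,0,-0.0095,0,-0.4,0],[0.038,0,-0.011,0,-0.5,0],[0.046,0,-0.0115,0,-0.6,0],[0.046,0,-0.0115,0,-0.6,0]]' 1
python3 -m handwheel '[[-0.01,0,-0.03,0,0,0],[-0.02,0,-0.1,0,0,0],[-0.03,0,-0.2,0,0,0],[-0.05,0,-0.35,0,0.1,0],[-0.07,0,-0.45,0,0.2,0],[-0.08,0,-0.45,0,0.3,0],[-0.1,0,-0.45,0,0.3,0]]' 1
python3 d.py 90 20 50;python3 - <<'E'
from bench import viewer
import cv2,numpy as np
from h import *
c=viewer.calibration("wrist");im=viewer.snapshot("wrist")
for a in(-60,-55,-50,-45,-40,-35,5,10,15,20,25):
  s,k=np.sin(np.radians(a)),np.cos(np.radians(a));print(a,[np.round((wproj(c,case([-45+r*s,65,140+r*k]))-[170,100])*5) for r in(38,48)])
cv2.imwrite("pics/w3.png",cv2.resize(im[100:220,170:300,::-1],None,fx=5,fy=5,interpolation=2))
E
```

```text
time: 4.7
tool_pos: [0.5537, -0.043, 0.169]
ee_rot: [3.141, 0.175, -0.209]
wrist_force: [-1.8, 0.7, 0.9]
width: 0.0
finger_force: 0.4
time: 5.28
tool_pos: [0.5481, -0.0414, 0.2666]
ee_rot: [-3.141, 0.005, -0.208]
wrist_force: [-0.2, -0.4, 0.5]
width: 0.0006
finger_force: 0.0
[ 0.54807851 -0.04139698  0.26661042] [-3.14141068  0.00498798 -0.20806088] [-3.460e-01  7.000e-03  4.220e-01 -1.000e-03  1.676e+00  2.000e-03] [-1.78757781e-01  8.67525284e-02  1.25122846e+00  3.37536896e-04
  1.80859216e+00  1.60017858e+00]
-60 [array([423., 554.]), array([423., 602.])]
-55 [array([423., 550.]), array([423., 598.])]
-50 [array([423., 545.]), array([423., 592.])]
-45 [array([423., 538.]), array([423., 584.])]
-40 [array([423., 530.]), array([423., 574.])]
-35 [array([423., 520.]), array([423., 562.])]
5 [array([424., 403.]), array([424., 411.])]
10 [array([424., 385.]), array([424., 388.])]
15 [array([424., 367.]), array([424., 364.])]
20 [array([424., 349.]), array([424., 341.])]
25 [array([424., 332.]), array([424., 318.])]
```

View pics/w3.png

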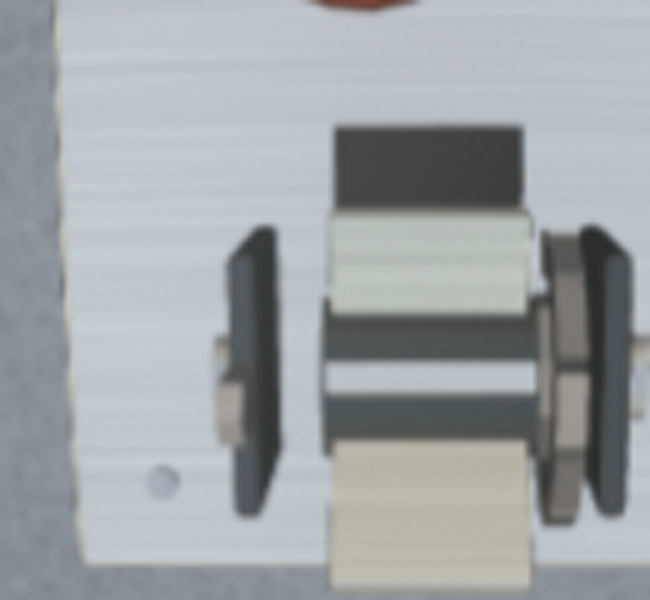

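Ridge edge at row 377 gives +12°. The near slab ends at row 587, which only the 48 mm ridge can reach, so the tall ridge is at -48°. Now I'll go in behind it.

```bash
python3 -m handwheel '[[-0.03,0,0,0,0.1,0],[-0.08,0,0.02,0,0.3,0],[-0.15,0,0.04,0,0.5,0],[-0.22,0,0.07,0,0.7,0],[-0.28,0,0.1,0,0.85,0],[-0.3,0,0.1,0,0.9,0],[-0.3,0,0.1,0,0.9,0]]' 1
python3 d.py 75 20 50; python3 d.py 32 20 50
```

```text
time: 5.92
tool_pos: [0.4863, -0.0284, 0.2401]
ee_rot: [3.141, -0.453, -0.208]
wrist_force: [0.1, 0.0, -0.3]
width: 0.0005
finger_force: 0.0
[ 0.48625957 -0.02843873  0.24010884] [ 3.14130128 -0.45277152 -0.20780222] [-0.125  0.006  0.313 -0.001  0.802  0.002] [-0.15931778 -0.40848151  1.79859374 -0.02231206  1.29924831  1.62038772]
[ 0.48625957 -0.02843873  0.24010884] [ 3.14130128 -0.45277152 -0.20780222] [-0.037  0.006  0.509 -0.001  0.802  0.002] [-0.15931778 -0.40848151  1.79859374 -0.02231206  1.29924831  1.62038772]
```

```bash
python3 -m handwheel '[[-0.03,0,0.05,0,0.15,0],[-0.07,0,0.12,0,0.35,0],[-0.1,0,0.2,0,0.55,0],[-0.125,0,0.27,0,0.75,0],[-0.125,0,0.313,0,0.8,0],[-0.105,0,0.36,0,0.8,0],[-0.08,0,0.41,0,0.8,0],[-0.057,0,0.465,0,0.8,0],[-0.037,0,0.509,0,0.8,0],[-0.037,0,0.509,0,0.8,0]]' 1
python3 -m handwheel '[[0.01,0,0,0,0,0],[0.02,0,0,0,0,0],[0.03,0,0,0,0,0],[0.035,0,0,0,0,0],[0.035,0,0,0,0,0]]' 1
python3 d.py 32 12 50
```

```text
time: 6.75
tool_pos: [0.5272, -0.0376, 0.146]
ee_rot: [3.141, -0.87, -0.209]
wrist_force: [-0.6, 0.8, -0.2]
width: 0.0001
finger_force: 0.0
time: 7.17
tool_pos: [0.5306, -0.038, 0.153]
ee_rot: [3.141, -0.873, -0.208]
wrist_force: [-0.3, 0.1, -2.2]
width: 0.0009
finger_force: 1.0
[ 0.53064951 -0.03803689  0.15302669] [ 3.14131685 -0.87309547 -0.20845546] [-0.014  0.005 -0.004 -0.    -0.001  0.001] [-0.14662892 -0.51152036  2.21478886 -0.08865037  0.56796409  1.68533622]
```

```bash
python3 -m handwheel '[[0.008,0,-0.002,0,-0.1,0],[0.017,0,-0.004,0,-0.2,0],[0.0255,0,-0.005,0,-0.3,0],[0.0345,0,-0.0055,0,-0.4,0],[0.043,0,-0.006,0,-0.5,0],[0.052,0,-0.006,0,-0.6,0],[0.0605,0,-0.005,0,-0.7,0],[0.069,0,-0.004,0,-0.8,0],[0.078,0,-0.003,0,-0.9,0],[0.086,0,-0.001,0,-1,0]]' 1
python3 -m handwheel '[[0.006,0,-0.0015,0,-0.08,0],[0.0125,0,-0.003,0,-0.15,0],[0.0185,0,-0.004,0,-0.22,0],[0.0255,0,-0.005,0,-0.3,0],[0.0345,0,-0.0055,0,-0.4,0],[0.0385,0,-0.006,0,-0.45,0],[0.0385,0,-0.006,0,-0.45,0]]' 1
python3 d.py 32 11 6
python3 - <<'E'
from bench import viewer
import cv2,numpy as np
from h import *
c=viewer.calibration("wrist");im=viewer.snapshot("wrist")
for a in(-15,-10,-5,0,5):
  s,k=np.sin(np.radians(a)),np.cos(np.radians(a));print(a,[np.round((wproj(c,case([-45+r*s,65,140+r*k]))-[170,100])*5) for r in(48,)])
cv2.imwrite("pics/w4.png",cv2.resize(im[100:220,170:300,::-1],None,fx=5,fy=5,interpolation=2))
E
```

```text
time: 8.0
tool_pos: [0.5412, -0.0401, 0.1668]
ee_rot: [-3.142, -0.348, -0.208]
wrist_force: [-1.4, 0.5, -2.2]
width: 0.0001
finger_force: 1.2
time: 8.58
tool_pos: [0.5494, -0.0419, 0.1708]
ee_rot: [-3.141, -0.115, -0.209]
wrist_force: [-1.2, 1.3, -1.3]
width: 0.0005
finger_force: 0.6
[ 0.54942867 -0.04189783  0.17078665] [-3.1414892  -0.11515179 -0.20861657] [-0.018  0.006 -0.001 -0.    -0.02   0.001] [-0.17673241  0.01078018  1.52367538 -0.00357047  1.49204054  1.60275037]
-15 [array([426., 728.])]
-10 [array([426., 699.])]
-5 [array([427., 667.])]
0 [array([427., 634.])]
5 [array([427., 599.])]
```

View pics/w4.png

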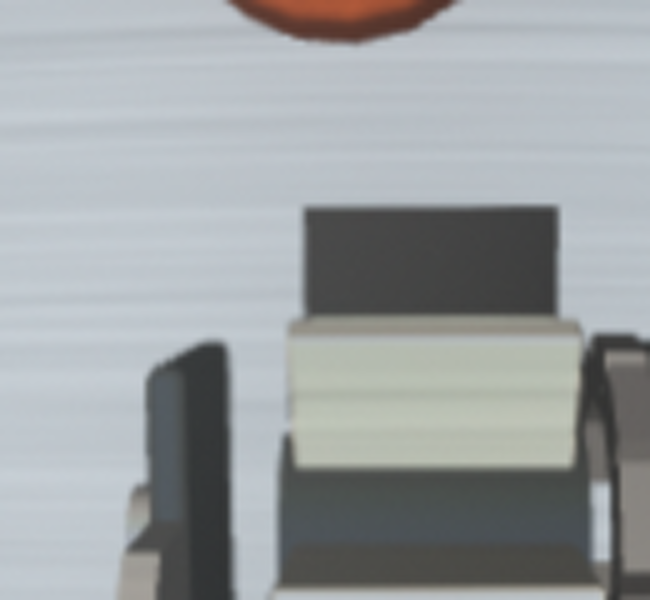

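```bash
python3 -m handwheel '[[-0.02,0,0,0,0,0],[-0.04,0,0,0,0,0],[-0.05,0,-0.05,0,0,0],[-0.06,0,-0.15,0,0,0],[-0.08,0,-0.25,0,0.1,0],[-0.1,0,-0.33,0,0.2,0],[-0.1,0,-0.35,0,0.2,0],[-0.1,0,-0.35,0,0.2,0]]' 1
python3 - <<'E'
from bench import viewer,robot
import cv2,numpy as np
from h import *
c=viewer.calibration("wrist");im=viewer.snapshot("wrist")
f=lambda x,y,z:np.round((wproj(c,case([x,y,z]))-[170,100])*5)
for a in(-5,0,5):
  s,k=np.sin(np.radians(a)),np.cos(np.radians(a));print(a,[f(-45+48*s+d*k,65,140+48*k-d*s) for d in (-3,3)])
for a in (55,60,65):
  s,k=np.sin(np.radians(a)),np.cos(np.radians(a));print(a,[f(-45+38*s+d*k,65,140+38*k-d*s) for d in (-3,3)])
print('ptr',f(-45,103,179),'handle',f(-45,-60,144))
cv2.imwrite("pics/w5.png",cv2.resize(im[100:220,170:330,::-1],None,fx=5,fy=5,interpolation=2))
E
```

```text
time: 9.3
tool_pos: [0.5213, -0.0359, 0.2413]
ee_rot: [-3.141, -0.226, -0.208]
wrist_force: [-1.0, -0.4, -0.5]
width: 0.0004
finger_force: 0.0
-5 [array([424., 422.]), array([424., 386.])]
0 [array([424., 397.]), array([424., 361.])]
5 [array([424., 372.]), array([424., 336.])]
55 [array([423., 219.]), array([423., 203.])]
60 [array([423., 209.]), array([423., 197.])]
65 [array([423., 202.]), array([423., 192.])]
ptr [203. 380.] handle [1027.  386.]
```

View pics/w5.png

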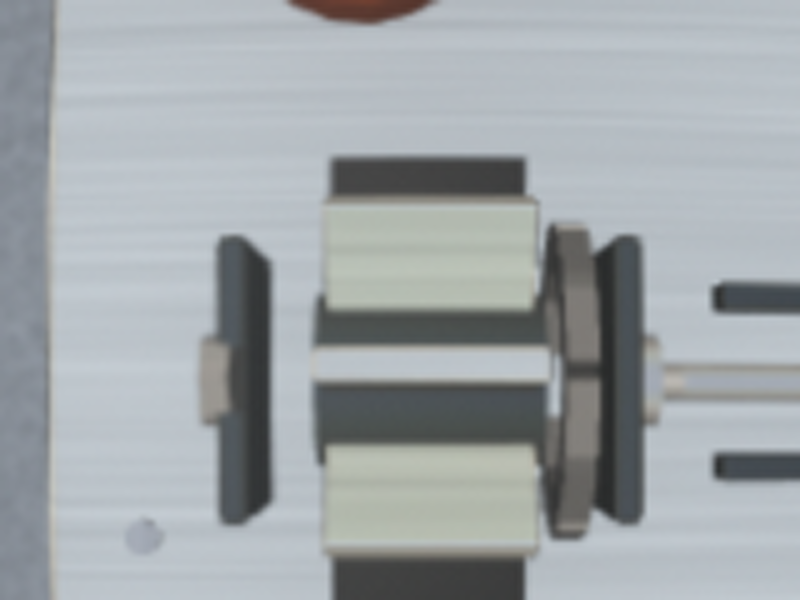

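The tall ridge top spans rows 346–383. Its centre at 364 is about +3° from upright, and the pointer is where predicted, so this is good. The bolt is next, pushed from its -y side.

```bash
cat > e.py <<'E'
import sys
from bench import robot
from h import *
o=robot.get_obs()
P=case(list(map(float,sys.argv[1:4])));print('case pos',np.round((RC.T@(o['tool_pos']-CC))*1000,1),delta(P,toolR(0),o['tool_pos'],o['ee_rot']))
E
python3 e.py -45 -102 200
```

```text
case pos [-84.6  66.1 239.4] [ 0.149  0.841  0.236 -0.    -0.426  0.001]
```

```bash
python3 -m handwheel '[[0.02,0.08,0,0,-0.05,0],[0.05,0.22,0.02,0,-0.15,0],[0.08,0.36,0.05,0,-0.25,0],[0.11,0.5,0.1,0,-0.35,0],[0.14,0.64,0.15,0,-0.42,0],[0.149,0.76,0.2,0,-0.426,0],[0.149,0.82,0.236,0,-0.426,0],[0.149,0.841,0.236,0,-0.426,0],[0.149,0.841,0.236,0,-0.426,0]]' 1
python3 e.py -45 -102 122
python3 - <<'E'
from bench import viewer
import cv2,numpy as np
from h import *
c=viewer.calibration("wrist");im=viewer.snapshot("wrist")
f=lambda x,y,z:np.round((wproj(c,case([x,y,z]))-[150,90])*4)
print('handle',f(-45,-60,144),'tall',f(-45,65,188))
cv2.imwrite("pics/w6.png",cv2.resize(im[90:240,150:350,::-1],None,fx=4,fy=4,interpolation=2))
E
```

```text
time: 10.1
tool_pos: [0.5241, -0.2088, 0.1968]
ee_rot: [-3.14, 0.006, -0.21]
wrist_force: [-0.1, 0.4, 0.6]
width: 0.0004
finger_force: 0.0
case pos [ -45.8 -102.4  196.8] [ 0.006 -0.001  0.374 -0.002  0.012 -0.002]
handle [209. 472.] tall [-406.  533.]
```

View pics/w6.png

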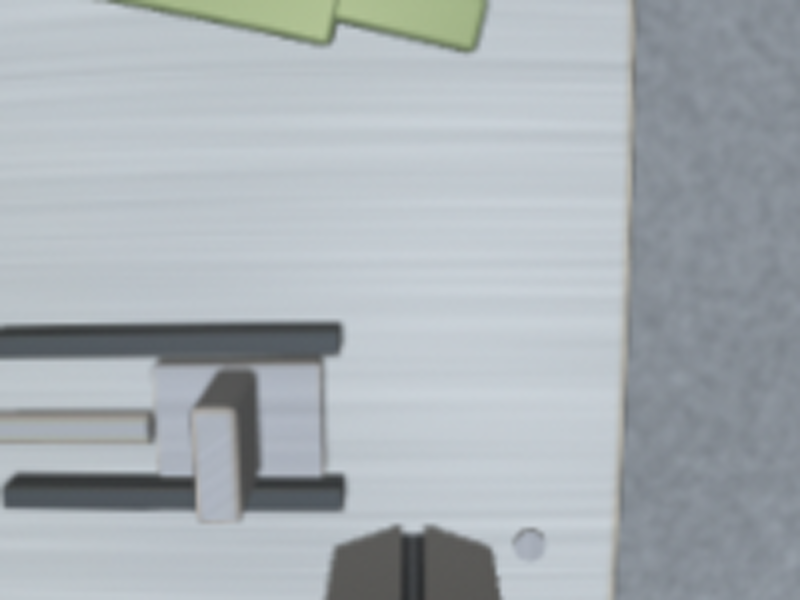

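Handle top at (216,465), within 2 mm of the prediction, and the fingertips are clear of it to the right. I'll lower and push.

```bash
python3 -m handwheel '[[0,0,0.06,0,0,0],[0.006,0,0.16,0,0.012,0],[0.006,0,0.26,0,0.012,0],[0.006,0,0.34,0,0.012,0],[0.006,0,0.374,0,0.012,0],[0.006,0,0.374,0,0.012,0],[0.006,-0.03,0.374,0,0.012,0],[0.006,-0.06,0.374,0,0.012,0],[0.006,-0.09,0.374,0,0.012,0],[0.006,-0.12,0.374,0,0.012,0]]' 1
python3 e.py -45 -45 122
python3 -m handwheel '[[0,-0.015,0,0,0,0],[0,-0.03,0,0,0,0],[0,-0.045,0,0,0,0],[0,-0.06,0,0,0,0],[0,-0.075,0,0,0,0],[0,-0.09,0,0,0,0]]' 1
python3 e.py -45 -45 122
```

```text
time: 10.98
tool_pos: [0.5316, -0.185, 0.125]
ee_rot: [3.141, -0.006, -0.208]
wrist_force: [-0.6, -2.8, 2.0]
width: 0.0007
finger_force: 1.1
case pos [-43.4 -77.5 125. ] [-0.008 -0.162  0.015  0.002 -0.012  0.002]
time: 11.48
tool_pos: [0.5346, -0.1678, 0.1236]
ee_rot: [3.141, -0.004, -0.209]
wrist_force: [-0.1, -1.3, 0.5]
width: 0.0003
finger_force: 1.1
case pos [-44.1 -60.1 123.6] [-0.004 -0.075  0.008  0.001 -0.007  0.   ]
```

```bash
python3 -m handwheel '[[0,-0.015,0,0,0,0],[0,-0.03,0,0,0,0],[0,-0.045,0,0,0,0],[0,-0.06,0,0,0,0],[0,-0.07,0,0,0,0],[0,-0.07,0,0,0,0]]' 1
python3 e.py -45 -45 122
python3 -m handwheel '[[0,-0.005,0,0,0,0],[0,-0.01,0,0,0,0],[0,-0.015,0,0,0,0],[0,-0.02,0,0,0,0],[0,-0.02,0,0,0,0]]' 1
python3 e.py -45 -45 122
```

```text
time: 11.98
tool_pos: [0.5375, -0.1534, 0.1235]
ee_rot: [-3.141, -0.003, -0.208]
wrist_force: [0.5, -1.4, 0.5]
width: 0.0003
finger_force: 0.4
case pos [-44.3 -45.4 123.5] [-0.004 -0.002  0.007 -0.001 -0.006  0.002]
time: 12.4
tool_pos: [0.5376, -0.1526, 0.1235]
ee_rot: [3.137, -0.003, -0.21]
wrist_force: [-1.7, -6.9, 0.2]
width: 0.0002
finger_force: 3.8
case pos [-44.4 -44.5 123.5] [-0.003  0.002  0.007  0.009 -0.006 -0.001]
```

```bash
python3 -m handwheel '[[0,-0.01,0,0,0,0],[0,-0.02,0,0,0,0],[0,-0.02,0,0,0,0]]' 1
python3 e.py -45 -45 122
python3 -m handwheel '[[0,0.02,0,0,0,0],[0,0.05,0,0,0,0],[0,0.12,0,0,0,0],[0,0.16,-0.03,0,0,0],[0,0.16,-0.12,0,0,0],[0,0.16,-0.28,0,0,0],[0,0.16,-0.45,0,0,0],[0,0.16,-0.5,0,0,0],[0,0.16,-0.5,0,0,0]]' 1
python3 - <<'E'
from bench import viewer
import cv2,numpy as np
from h import *
c=viewer.calibration("wrist");im=viewer.snapshot("wrist")
f=lambda x,y,z:np.round((wproj(c,case([x,y,z]))-[80,90])*4)
print('handle',f(-45,-26,144),f(-45,-60,144),'tall',f(-45,65,188),f(-41,65,188),f(-37,65,188))
cv2.imwrite("pics/w7.png",cv2.resize(im[90:240,80:280,::-1],None,fx=4,fy=4,interpolation=2))
E
```

```text
time: 12.65
tool_pos: [0.5376, -0.1523, 0.1236]
ee_rot: [3.129, -0.003, -0.211]
wrist_force: [-3.0, -15.8, -1.2]
width: 0.0005
finger_force: 7.9
case pos [-44.4 -44.3 123.6] [-0.003  0.003  0.008  0.024 -0.006 -0.005]
time: 13.4
tool_pos: [0.5338, -0.1785, 0.2283]
ee_rot: [3.14, -0.012, -0.209]
wrist_force: [0.2, -0.7, -0.6]
width: 0.0004
finger_force: 0.0
handle [502. 447.] [646. 447.] tall [ 67. 503.] [ 65. 485.] [ 62. 467.]
```

View pics/w7.png

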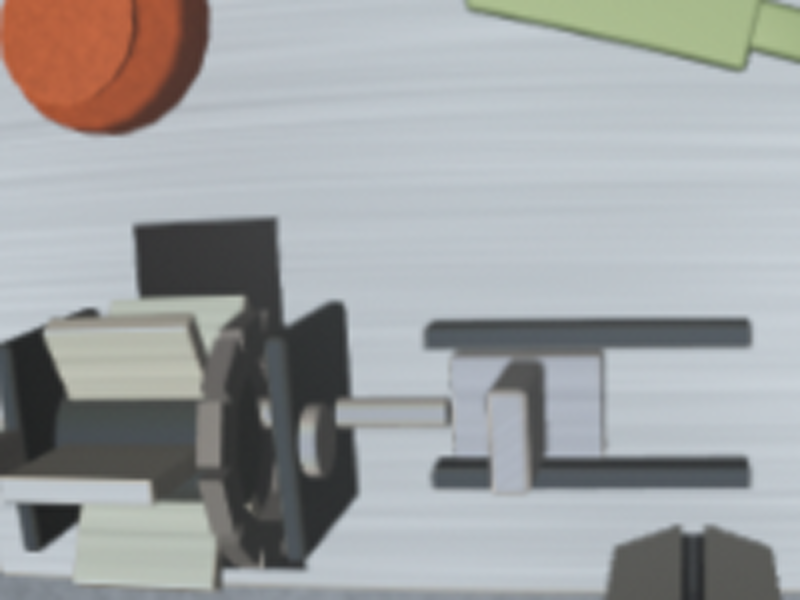

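The handle top is at (508,442) against a predicted (502,447) when open, and it stopped hard under 16 N, so the bolt is fully open. The tall ridge top is at about row 490, still upright. The jar and blade haven't moved, and the gripper is clear.

```bash
python3 -c "
from bench import robot
print(robot.close_job())"
```

```text
the job is handed in; nothing more can be done
None
```

The job is handed in: the tall ridge stands upright beside the pointer, about 3° past by camera, the bolt is fully open against its stop, and the finds and tools were left untouched; the arm took about 13 s of the 54 s allowed.

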